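# Rebuild the stack on the edge trimmer's spindle

## Robot

A 6-joint arm with a two-finger parallel gripper is mounted at the origin on the work surface. World frame = base frame: x ahead of the robot, y to its left, z up, the work surface at z = 0. Lengths are in m, angles in rad, forces in N, time in s.
With the tool pointing down it reaches from about 0.25 to 0.775 m from the base axis. Payload 4 kg.
Tool frame: the origin (TCP) lies at the very end of the fingers, on their centre line; the grasp point (between the pads) lies tcp_to_grasp behind it (tcp_to_grasp is the distance from the TCP to the grasp point, in m); z points along the fingers, y is the direction in which the jaws open and shut (so a half turn about z gives the same grasp; the last joint's range is limited). The gripper opens to 94 mm and grips with 3 to 60 N. Pads are 16 mm wide; open, the fingers measure 119 mm over their backs; the gripper's body (75 mm by 177 mm) begins 78 mm behind the grasp point.
Start: joints at [-1.263, 0.087, 1.371, -0, 1.684, -0.103], TCP at [0.22, -0.504, 0.206] pointing down, gripper open.
Joint ranges: [-3.1, 3.1], [-0.76, 2.03], [0.27, 2.55], [-1.08, 4.22], [0.17, 2.65], [-2.57, 2.57]. Speed limits (rad/s): [2.79, 2.79, 3.14, 3.14, 3.14, 3.14].

## Interface

Orientations are given as [roll, pitch, yaw] about the fixed x, y, z axes, in that order (R = Rz(yaw) Ry(pitch) Rx(roll)).
In Python, from bench import * gives the robot as it stands.
- The arm moves only by the tool play_rows, never from a script. Its argument "rows" is a list of rows, each a list of 3 entries, a list of its own where there are three numbers: the finger opening in cm, from 0 to 9.4, then the shift along the world's x, y, z in cm, then the turn, a rotation vector about the world's x, y, z in rad. A call has 1 to 8 rows; each row is the pose to reach, as a shift and turn from the pose commanded when the call began; what a row does not reach only later rows make up. A row lasts 1/12 s, in which the tool goes at most 41.7 mm and 7.16 degrees, less where a joint would pass 70% of its speed; a pose out of reach is approached as far as the arm can. A call with a gripper value outside its range is refused whole. The fingers move at their own pace and stop on an object; the grip force is fixed at half the most. Time passes only in rows, so rows that repeat a pose let the fingers close. It gives the time, the measured TCP pose, the force and the opening at its end, in the units of the state.
- get_obs(): the state, without advancing time (a new reading comes with each control period).
- snapshot(name): name is "side" or "top"; returns a dict with "pixels" (480x640x3 uint8, red, green, blue), "fx", "fy", "cx", "cy" (pixels), "rvec" (rotation vector, rad) and "tvec" (3), from world to camera coordinates, as OpenCV has them. Camera axes: x right, y down, z forward; pixel columns grow to the right and rows downward; lengths in m; the calibration is good to about 2 mm. A picture is of the moment at which its call begins. There is no depth.
- close_job(): hands the job in, once; it reports no verdict.
Trained networks look in the newest picture that a camera, given by its name, has taken for a name from the list of things; names that differ only in an ending like _2 or _b are one class to them, and where a whole thing is asked for, a point or a joint stands for the part that bears it (a point fixed in the world has none). Each returns a list of dicts, best first, with "confidence" (0 to 1); they miss things now and then, are a little off and sometimes report something else, mostly with a low value. They report only what shows in the picture. A call takes as long as a camera call. They do not tell look-alikes from the thing itself.
- silhouettes(camera, label): "mask" (480x640 bool, what is visible of it) and "point" ([row, column] in pixels, amid what is visible of it).
The state is a dict: "time": time; "joint_positions": joint angles; "qvel": joint speeds; "joint_torque": joint torques, N m; "tool_pos": TCP position; "ee_rot": TCP orientation; "wrist_force": force on the tool from outside, world axes, zero at the start; "wrist_torque": the same for the moment, N m; "width": finger opening in m.
Only numpy, scipy, OpenCV 4.12 (cv2) and the standard library are available. Lean on these libraries where they do the work, as an engineer would, in place of code of your own. Each camera call takes 0.05 s, during which the arm holds its last target. There are 200 camera calls.

## Task

Rebuild the stack on the edge trimmer's upright spindle: slide on the spacer, then the washer, then the flanged bushing with its flange down, and press each one gently but firmly home on what lies under it before you fetch the next. The bushing's square bore goes over the spindle's square only when the two line up, so turn it under light pressure until you feel it drop in, and never force anything on the spindle. Leave all three fully home and let go, and leave the cutter, the nut and everything else on the bench where they lie.

Things in the scene. Friction and masses are not known exactly. Their poses are not given: they have to be found in the camera images.
- trimhead: The edge trimmer's bearing housing, bolted to the bench, a steel spindle standing out of its top: square green foot 110 x 110, 24 high with its bolts, round body 68 across up to 69, cap 60 across up to 75. Origin under the centre of the foot, z up. Press parts home with 5 to 15 N; the bearings take no more than 60 N, not even for a moment, from all that touches housing or spindle.
- seat (a point): Centre of the spindle's shoulder face (32 across, 10 high), on the axis, 86 above the bench; z up along the axis, x and y those of the housing. Above it a round shaft 20 across from 0 to 25, then a square 14 x 14 (19.8 over corners) from 25 to 40.
- square_top (a point): On the axis at the flat top of the spindle's 14 x 14 square, 40 above the seat; x and y are the housing's, not the square's. Above it a stud 12 across, 24 long, coned tip. The spindle turns stiffly (about 0.08 N m) and was left at an angle that is not measured and differs each time: find the square by feel (or see it).
- spacer_mid (a point): Centre of the spacer, half-way up: plain steel sleeve, outside 36 across, bore 22.5, 22 tall (about 0.11 kg), standing on end on the bench, same both ways up; z along its axis. Home: its foot on the shoulder, this point 11 above the seat.
- washer_mid (a point): Centre of the washer, half-way up: flat steel washer, 44 across, bore 22.5, 5 thick (about 0.04 kg), lying flat, same both ways up; z along its axis. Home: on the spacer, this point 24.5 above the seat.
- bushing_mid (a point): Centre of the steel drive bushing, half-way up: 28 tall (0.22 kg), round flange 50 across and 6 thick at the bottom, square hub 32 x 32 above, square bore 15.4 x 15.4 right through, parallel to the hub. Stands flange down; z up, x and y square to the hub. Drops over the square when turned under 5 to 10 N, up to a quarter turn (play 0.1 rad). Home: flange on washer, this point 41 above the seat.
- cutter: Bystander: toothed steel cutter ring, 62 across, 18 tall; waits for later. Origin at the centre of its underside. Leave it.
- nut: Bystander: hex nut, 19 across flats, 10 tall; waits for later. Origin at the centre of its underside. Leave it.
- spanner: Bystander: open-ended spanner, 180 long. Origin at the centre of its underside. Leave it.
- hammer: Bystander: hammer with wooden handle, 260 long. Origin at the centre of its underside. Leave it.
- burner: Bystander: brass spirit burner, 72 across, 74 tall. Origin at the centre of its underside. Leave it.
- awl: Bystander: awl with wooden handle, 130 long. Origin at the centre of its underside. Leave it.
- tin: Bystander: flat polish tin, 79 across, 26 tall. Origin at the centre of its underside. Leave it.
- brush: Bystander: brush with wooden handle, 200 long. Origin at the centre of its underside. Leave it.
Things that resemble listed ones, but are neither listed nor needed, are in the scene too. What is shaped like the part that bears bushing_mid but orange or turquoise is not meant. What is shaped like the trimhead but orange is not meant.

How it is judged:
By the outcome, as a careful person would: the job done as asked, in the order asked, and still so for the second after the job is handed in, with the robot touching nothing.
It also fails if it takes over 72 s, if anything falls off the work surface, if the arm or the gripper's body presses on something with over 40 N, if the wrist force passes 120 N, or if a joint passes its speed limit or range.

## Working session

There is one attempt and no reset: what is moved stays moved. The work goes in short steps, Python scripts to look and compute and a tool call to move; the robot and the scene stay as the last step left them, time stands still between calls to the robot, and variables do not carry over. Pictures are saved under pics/ and viewed, about 8 in all and at most 12, crops included, and the job is handed in when it is done.

Besides the shell and the picture viewer there is one more tool, called after "Request:" by a JSON object that holds its "name" and its "arguments", one argument or row to a line. play_rows: Moves the arm, as the interface text tells. Its arguments: {"type":"object","properties":{"rows":{"type":"array"}},"required":["rows"]}

```bash
ls; mkdir -p pics; cat > h.py <<'E'
from bench import *
import numpy as np, cv2
def ray(s,px):
    R,_=cv2.Rodrigues(np.array(s["rvec"],float)); t=np.array(s["tvec"],float).ravel()
    d=R.T@np.array([(px[0]-s["cx"])/s["fx"],(px[1]-s["cy"])/s["fy"],1.]); c=-R.T@t
    return c,d
def atz(s,px,z):
    c,d=ray(s,px); return c+d*(z-c[2])/d[2]
def proj(s,P):
    K=np.array([[s["fx"],0,s["cx"]],[0,s["fy"],s["cy"]],[0,0,1.]])
    return cv2.projectPoints(np.atleast_2d(np.array(P,float)),np.array(s["rvec"],float),np.array(s["tvec"],float),K,None)[0][:,0]
E
python3 - <<'E'
from h import *
o=get_obs(); print({k:np.round(v,3).tolist() for k,v in o.items()})
for n in("top","side"):
    s=snapshot(n); cv2.imwrite(f"pics/{n}0.png",s["pixels"][:,:,::-1])
    c,d=ray(s,(320,240)); print(n,s["fx"],"cam",c.round(3),d.round(3))
    for l in ("trimhead","spacer_mid","washer_mid","bushing_mid","cutter","nut"):
        for r in silhouettes(n,l):
            m=r["mask"]; ys,xs=np.nonzero(m)
            p=r["point"]; print(l,round(r["confidence"],2),"rc",np.round(p),"bbox x",xs.min(),xs.max(),"y",ys.min(),ys.max(),"z0",atz(s,(p[1],p[0]),0).round(3)[:2], s["pixels"][m].mean(0).round())
E
```

```text
pics
{'time': 0.0, 'joint_positions': [-1.263, 0.088, 1.372, 0.0, 1.684, -0.103], 'qvel': [0.0, 0.001, -0.0, -0.001, -0.0, -0.001], 'joint_torque': [0.0, -34.018, -30.242, 0.072, 0.033, -0.0], 'tool_pos': [0.219, -0.504, 0.204], 'ee_rot': [-3.139, -0.0, 0.411], 'wrist_force': [0.978, 0.12, 0.174], 'wrist_torque': [-0.042, 0.035, 0.066], 'width': 0.094}
top 481.8327466660542 cam [0.467 0.014 1.279] [ 0.05   0.023 -0.999]
trimhead 0.77 rc [246. 430.] bbox x 402 453 y 220 270 z0 [ 0.509 -0.249] [117. 148. 104.]
trimhead 0.7 rc [325. 409.] bbox x 382 436 y 296 351 z0 [ 0.301 -0.187] [220. 147.  53.]
trimhead 0.18 rc [287. 505.] bbox x 476 546 y 269 315 z0 [ 0.397 -0.441] [204. 168. 131.]
washer_mid 0.45 rc [218. 299.] bbox x 298 312 y 208 223 z0 [0.59  0.098] [233. 224. 197.]
bushing_mid 0.72 rc [209. 226.] bbox x 215 233 y 201 218 z0 [0.62  0.292] [200. 190. 168.]
bushing_mid 0.54 rc [213. 261.] bbox x 250 267 y 209 225 z0 [0.607 0.198] [ 54. 194. 167.]
bushing_mid 0.49 rc [177. 214.] bbox x 207 224 y 168 186 z0 [0.707 0.323] [224. 131.  11.]
cutter 0.69 rc [286. 260.] bbox x 253 274 y 
[... 216 characters left out ...]
345. 279.] bbox x 268 292 y 320 362 z0 [ 0.332 -0.197] [188. 134.  91.]
trimhead 0.79 rc [335. 351.] bbox x 327 370 y 302 355 z0 [ 0.522 -0.232] [108. 131. 110.]
spacer_mid 0.65 rc [272. 303.] bbox x 298 309 y 263 277 z0 [0.478 0.047] [167. 159. 149.]
washer_mid 0.55 rc [269. 302.] bbox x 298 309 y 264 276 z0 [0.477 0.059] [169. 163. 153.]
bushing_mid 0.63 rc [212. 319.] bbox x 314 326 y 205 219 z0 [0.618 0.309] [169. 163. 154.]
bushing_mid 0.53 rc [202. 339.] bbox x 336 348 y 197 208 z0 [0.704 0.339] [205. 130.  71.]
bushing_mid 0.47 rc [229. 323.] bbox x 318 329 y 223 235 z0 [0.602 0.221] [ 76. 164. 154.]
cutter 0.52 rc [243. 276.] bbox x 266 285 y 237 252 z0 [0.439 0.205] [160. 154. 145.]
```

View pics/top0.png

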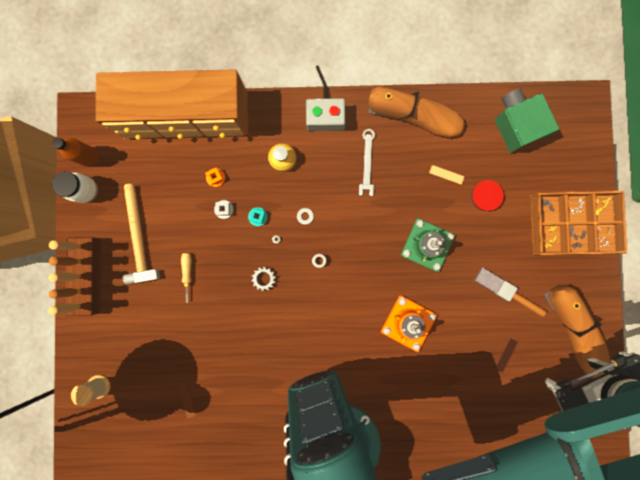

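View pics/side0.png

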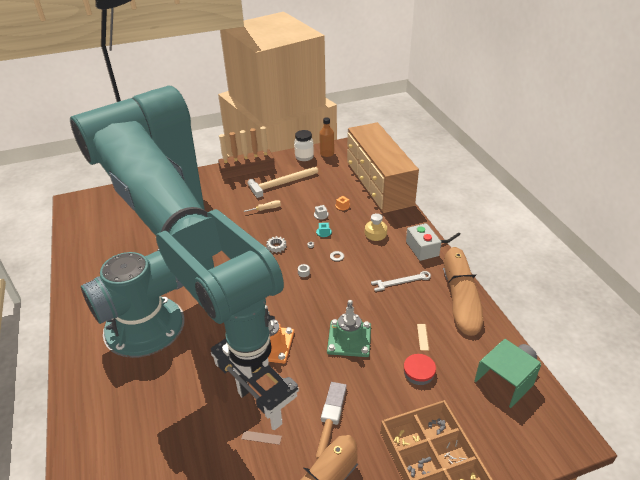

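```bash
python3 - <<'E'
from h import *
import bench
print([ (k,getattr(bench,k)) for k in dir(bench) if 'tcp' in k.lower()])
T=snapshot("top");S=snapshot("side")
def crop(s,x,y,w,h,k):
    im=s["pixels"][y:y+h,x:x+w,::-1]; return cv2.resize(im,(w*k,h*k),interpolation=cv2.INTER_CUBIC)
a=np.hstack([crop(T,400,214,60,60,5),crop(S,320,298,60,60,5)])
b=np.hstack([crop(T,204,194,40,40,5),crop(T,290,201,30,40,5),crop(T,305,241,30,40,5),crop(S,300,195,20,40,5)])
b=np.hstack([crop(T,209,194,30,30,5),crop(T,290,201,30,30,5),crop(T,305,246,30,30,5),crop(S,290,257,30,30,5)])
cv2.imwrite("pics/crops.png",np.vstack([a,b]))
for n,s,(x,y,w,h),z in [("bush",T,(209,194,30,30),.006),("wash",T,(290,201,30,30),.005),("spac",T,(305,246,30,30),.022),("washS",S,(326,245,22,22),.005)]:
    hsv=cv2.cvtColor(s["pixels"][y:y+h,x:x+w],cv2.COLOR_RGB2HSV)
    m=((hsv[...,1]<90)&(hsv[...,2]>100)).astype(np.uint8)
    c=max(cv2.findContours(m,cv2.RETR_EXTERNAL,cv2.CHAIN_APPROX_NONE)[0],key=cv2.contourArea)
    (ex,ey),ax,an=cv2.fitEllipse(c); r=cv2.boundingRect(c)
    print(n,"ell",round(ex+x,1),round(ey+y,1),np.round(ax,1),round(an),"bbox",r[0]+x,r[1]+y,r[2:], atz(s,(ex+x,ey+y),z).round(4))
E
```

```text
[('tcp_to_grasp', 0.0188)]
bush ell 223.2 208.9 [17.9 18.4] 146 bbox 214 200 (19, 19) [0.6189 0.2985 0.006 ]
wash ell 304.8 215.7 [15.4 16. ] 92 bbox 297 208 (17, 16) [0.596  0.0818 0.005 ]
spac ell 318.9 260.3 [13. 14.] 96 bbox 312 254 (15, 14) [0.4767 0.0465 0.022 ]
washS ell 336.5 255.6 [ 9.6 13.7] 91 bbox 330 251 (14, 10) [0.5959 0.0756 0.005 ]
```

View pics/crops.png

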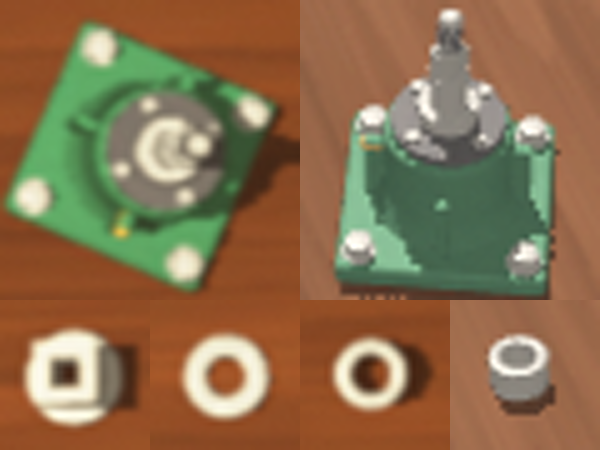

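```bash
python3 - <<'E'
from h import *
from scipy.optimize import least_squares
T=snapshot("top");S=snapshot("side")
def tri(a,b):
    f=lambda P:np.r_[proj(T,P)[0]-a,proj(S,P)[0]-b]
    r=least_squares(f,[.5,-.2,.1]); return r.x.round(4),r.fun.round(1)
print("tip",tri((440,243.2),(350,300.8)), atz(T,(440,243.2),.149).round(4),atz(S,(350,300.8),.150).round(4))
# bolts TL,TR,BR,BL in top crop
B=np.array([[99,47],[252,110],[184,264],[34,197]])/5+[400,214]
p=np.array([atz(T,b,.024) for b in B]); print("bolts top",p.round(4).tolist(),"mean",p.mean(0).round(4))
BS=(np.array([[372,118],[533,128],[526,257],[357,246]])-[300,0])/5+[320,298]
q=np.array([atz(S,b,.022) for b in BS]); print("bolts side",q.mean(0).round(4))
print("cap",atz(T,(433,244),.075).round(4))
for n,P in[("spacer",[.4767,.0465,.022])]: print(proj(S,P))
print("spacer side top", atz(S,((519-450)/5+290,(357-300)/5+257),.022).round(4))
E
```

```text
tip (array([ 0.5119, -0.2423,  0.1471]), array([ 0.2, -0.9, -1. ,  0.1])) [ 0.5097 -0.2413  0.149 ] [ 0.5133 -0.2453  0.15  ]
bolts top [[0.5672, -0.2187, 0.024], [0.5325, -0.2971, 0.024], [0.4533, -0.2591, 0.024], [0.4898, -0.1825, 0.024]] mean [ 0.5107 -0.2394  0.024 ]
bolts side [ 0.5123 -0.2478  0.022 ]
cap [ 0.5109 -0.2405  0.075 ]
[[302.50483233 266.74472402]]
spacer side top [0.4781 0.0383 0.022 ]
```

Request:
{"name": "play_rows", "arguments": {
  "rows": [
    [9.4,[25.7,54.9,0],[0,0,-0.411]],
    [9.4,[25.7,54.9,0],[0,0,-0.411]],
    [9.4,[25.7,54.9,0],[0,0,-0.411]],
    [9.4,[25.7,54.9,0],[0,0,-0.411]],
    [9.4,[25.7,54.9,0],[0,0,-0.411]],
    [9.4,[25.7,54.9,0],[0,0,-0.411]],
    [9.4,[25.7,54.9,0],[0,0,-0.411]],
    [9.4,[25.7,54.9,0],[0,0,-0.411]]
  ]
}}

```text
time: 1.57
tool_pos: [0.3604, -0.2027, 0.2058]
ee_rot: [3.141, -0.001, -0.001]
wrist_force: [1.3, 1.1, -0.0]
width: 0.0944
```

Request:
{"name": "play_rows", "arguments": {
  "rows": [
    [9.4,[11.7,24.7,0],[0,0,0]],
    [9.4,[11.7,24.7,0],[0,0,0]],
    [9.4,[11.7,24.7,0],[0,0,0]],
    [9.4,[11.7,24.7,0],[0,0,0]],
    [9.4,[11.7,24.7,-4],[0,0,0]],
    [9.4,[11.7,24.7,-8],[0,0,0]],
    [9.4,[11.7,24.7,-12],[0,0,0]],
    [9.4,[11.7,24.7,-14],[0,0,0]]
  ]
}}

```text
time: 2.23
tool_pos: [0.4762, 0.039, 0.0853]
ee_rot: [-3.141, -0.005, 0.003]
wrist_force: [1.0, 0.9, 0.6]
width: 0.0937
```

```bash
python3 - <<'E'
from h import *
print(get_obs()["tool_pos"],get_obs()["time"])
T=snapshot("top");S=snapshot("side")
def crop(s,x,y,w,h,k):
    im=s["pixels"][y:y+h,x:x+w,::-1]; return cv2.resize(im,(w*k,h*k),interpolation=cv2.INTER_CUBIC)
p=np.array(get_obs()["tool_pos"]); print(proj(T,p),proj(S,p))
cv2.imwrite("pics/c2.png",np.hstack([crop(T,280,220,80,80,5),crop(S,264,220,80,80,5)]))
E
```

```text
[0.47621287 0.03904594 0.08527251] 2.2333
[[321.50272047 263.26986285]] [[299.93117739 255.13798236]]
```

View pics/c2.png

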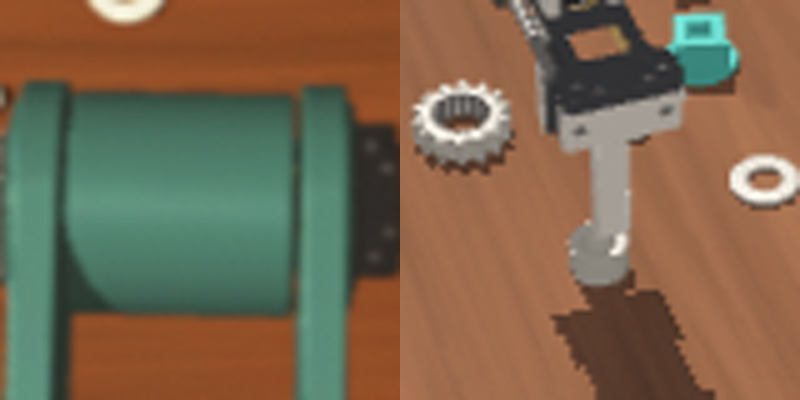

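Request:
{"name": "play_rows", "arguments": {
  "rows": [
    [9.4,[0,0,0],[0,0,0]],
    [9.4,[0,0,0],[0,0,0]]
  ]
}}

```text
time: 2.5
tool_pos: [0.4756, 0.036, 0.0873]
ee_rot: [3.141, -0.003, -0.001]
wrist_force: [-0.5, -0.2, 1.1]
width: 0.094
```

Request:
{"name": "play_rows", "arguments": {
  "rows": [
    [9.4,[0.15,0.7,-4],[0,0,0]],
    [9.4,[0.15,0.7,-8],[0,0,0]],
    [9.4,[0.15,0.7,-8],[0,0,0]],
    [0,[0.15,0.7,-8],[0,0,0]],
    [0,[0.15,0.7,-8],[0,0,0]],
    [0,[0.15,0.7,-8],[0,0,0]],
    [0,[0.15,0.7,-8],[0,0,0]],
    [0,[0.15,0.7,-8],[0,0,0]]
  ]
}}

```text
time: 3.17
tool_pos: [0.4775, 0.0435, 0.0072]
ee_rot: [3.141, -0.004, -0.0]
wrist_force: [-0.0, -1.2, -0.3]
width: 0.0641
```

Request:
{"name": "play_rows", "arguments": {
  "rows": [
    [0,[0,0,0],[0,0,0]],
    [0,[0,0,0],[0,0,0]],
    [0,[0,0,0],[0,0,0]]
  ]
}}

```text
time: 3.42
tool_pos: [0.4759, 0.0438, 0.0052]
ee_rot: [3.141, -0.0, -0.0]
wrist_force: [0.5, -0.3, -0.1]
width: 0.044
```

Request:
{"name": "play_rows", "arguments": {
  "rows": [
    [0,[0,0,0],[0,0,0]],
    [0,[0,0,0],[0,0,0]],
    [0,[0,0,0],[0,0,0]],
    [6,[0,0,0],[0,0,0]],
    [6,[0,0,0],[0,0,0]],
    [6,[0,0,0],[0,0,0]],
    [6,[0,0,0],[0,0,0.12]],
    [6,[0,0,0],[0,0,0.24]]
  ]
}}

```text
time: 4.08
tool_pos: [0.4758, 0.0437, 0.0049]
ee_rot: [3.141, 0.0, 0.246]
wrist_force: [-0.9, -0.3, -0.2]
width: 0.0592
```

Request:
{"name": "play_rows", "arguments": {
  "rows": [
    [6,[0,0,0],[0,0,1.33]],
    [6,[0,0,0],[0,0,1.33]],
    [6,[0,0,0],[0,0,1.33]],
    [6,[0,0,0],[0,0,1.33]],
    [6,[0,0,0],[0,0,1.33]],
    [6,[0,0,0],[0,0,1.33]],
    [6,[0,0,0],[0,0,1.33]],
    [6,[0,0,0],[0,0,1.33]]
  ]
}}

```text
time: 4.75
tool_pos: [0.4758, 0.0437, 0.0049]
ee_rot: [3.142, 0.0, 1.246]
wrist_force: [1.1, 0.2, 0.1]
width: 0.0598
```

Request:
{"name": "play_rows", "arguments": {
  "rows": [
    [6,[0,0,0],[0,0,0.33]],
    [6,[0,0,0],[0,0,0.33]],
    [6,[0,0,0],[0,0,0.33]],
    [0,[0,0,0],[0,0,0.33]],
    [0,[0,0,0],[0,0,0.33]],
    [0,[0,0,0],[0,0,0.33]],
    [0,[0,0,0],[0,0,0.33]],
    [0,[0,0,0],[0,0,0.33]]
  ]
}}

```text
time: 5.42
tool_pos: [0.4759, 0.0437, 0.005]
ee_rot: [3.141, -0.0, 1.569]
wrist_force: [-0.2, -0.2, -0.0]
width: 0.0346
```

Request:
{"name": "play_rows", "arguments": {
  "rows": [
    [0,[0,0,0],[0,0,0]],
    [0,[0,0,0],[0,0,0]]
  ]
}}

```text
time: 5.58
tool_pos: [0.4759, 0.0437, 0.005]
ee_rot: [3.141, 0.0, 1.569]
wrist_force: [0.2, 0.4, -1.0]
width: 0.0346
```

Request:
{"name": "play_rows", "arguments": {
  "rows": [
    [0,[0,0,4],[0,0,0]],
    [0,[0,0,8],[0,0,0]],
    [0,[0,0,12],[0,0,0]],
    [0,[0,0,16],[0,0,0]],
    [0,[0,0,17],[0,0,0]],
    [0,[0.5,-4,17],[0,0,0]],
    [0,[1,-8,17],[0,0,0]],
    [0,[1.5,-12,17],[0,0,0]]
  ]
}}

```text
time: 6.25
tool_pos: [0.4906, -0.0769, 0.1744]
ee_rot: [-3.141, -0.0, 1.572]
wrist_force: [-0.0, 0.2, -1.1]
width: 0.0342
```

Request:
{"name": "play_rows", "arguments": {
  "rows": [
    [0,[0.5,-4,0],[0,0,0]],
    [0,[1,-8,0],[0,0,0]],
    [0,[1.5,-12,0],[0,0,0]],
    [0,[1.8,-15,0],[0,0,0]],
    [0,[1.9,-16.6,0],[0,0,0]],
    [0,[1.9,-16.6,0],[0,0,0]],
    [0,[1.9,-16.6,0],[0,0,0]]
  ]
}}

```text
time: 6.83
tool_pos: [0.5093, -0.2418, 0.1737]
ee_rot: [-3.14, -0.002, 1.569]
wrist_force: [0.1, 0.9, -1.3]
width: 0.0344
```

```bash
cat >> h.py <<'E'
def crop(s,x,y,w,h,k):
    im=s["pixels"][y:y+h,x:x+w,::-1]; return cv2.resize(im,(w*k,h*k),interpolation=cv2.INTER_CUBIC)
E
python3 - <<'E'
from h import *
o=get_obs();print(o["tool_pos"],o["time"],o["wrist_force"],o["width"])
T=snapshot("top");S=snapshot("side")
p=np.array(o["tool_pos"]); print(proj(T,p),proj(S,p), proj(S,p-[0,0,.005]))
cv2.imwrite("pics/c3.png",np.hstack([crop(S,310,250,80,110,5),crop(T,400,204,80,110,5)]))
E
```

```text
[ 0.50932453 -0.24176505  0.1737143 ] 6.8333 [ 0.08777444  0.92775316 -1.27836432] 0.034401764949588215
[[442.63183054 242.8958711 ]] [[348.08828067 293.55212348]] [[348.06824097 294.97061587]]
```

View pics/c3.png

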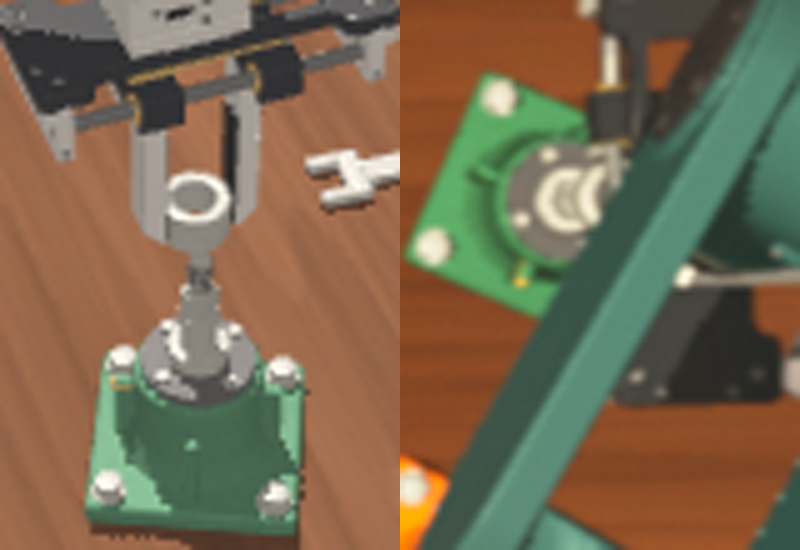

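```bash
python3 - <<'E'
from h import *
T=snapshot("top");S=snapshot("side")
p=np.array(get_obs()["tool_pos"]); f=lambda c,ox,oy:np.array([(c[0]+.5)/5-.5+ox,(c[1]+.5)/5-.5+oy])
top=proj(S,p+[0,0,.017])[0]; b=f((198.5,199),310,250)-top; print("side bias px",b)
for c,z in [((200,362),.075)]: print("cap side",atz(S,f(c,310,250)-b,z).round(4))
bs=[(122,358),(284,372),(274,498),(107,487)]
print("bolts side",np.mean([atz(S,f(c,310,250)-b,.022) for c in bs],0).round(4))
print("tip side",atz(S,f((150,16),320,298)-b,.148).round(4))
bt=np.array([318.9,260.3])-proj(T,[.4759,.0437,.022])[0]; print("top bias",bt)
B=[[99,47],[252,110],[184,264],[34,197]]
print("bolts top",np.mean([atz(T,f(c,400,214)-bt,.022) for c in B],0).round(4),"cap",atz(T,f((165,150),400,214)-bt,.075).round(4),"tip",atz(T,f((200,146),400,214)-bt,.149).round(4))
E
```

```text
side bias px [1.10255874 1.52052799]
cap side [ 0.5111 -0.2428  0.075 ]
bolts side [ 0.5104 -0.2412  0.022 ]
tip side [ 0.5124 -0.2374  0.148 ]
top bias [-1.06454202 -0.3245564 ]
bolts top [ 0.5109 -0.2415  0.022 ] cap [ 0.511  -0.2422  0.075 ] tip [ 0.5098 -0.2429  0.149 ]
```

Request:
{"name": "play_rows", "arguments": {
  "rows": [
    [0,[0.16,0,0],[0,0,0]],
    [0,[0.16,0,-1.5],[0,0,0]],
    [0,[0.16,0,-3],[0,0,0]],
    [0,[0.16,0,-4],[0,0,0]],
    [0,[0.16,0,-4],[0,0,0]]
  ]
}}

```text
time: 7.45
tool_pos: [0.5101, -0.2406, 0.1321]
ee_rot: [-3.137, -0.003, 1.571]
wrist_force: [0.1, 0.4, -1.4]
width: 0.0349
```

Request:
{"name": "play_rows", "arguments": {
  "rows": [
    [0,[0,0,-0.3],[0,0,0]],
    [0,[0,0,-0.6],[0,0,0]],
    [0,[0,0,-0.8],[0,0,0]],
    [0,[0,0,-0.8],[0,0,0]]
  ]
}}

```text
time: 7.78
tool_pos: [0.5115, -0.2423, 0.1271]
ee_rot: [3.141, 0.0, 1.57]
wrist_force: [-0.4, -0.0, -0.5]
width: 0.0344
```

Request:
{"name": "play_rows", "arguments": {
  "rows": [
    [0,[0,0,-0.4],[0,0,0]],
    [0,[0,0,-0.8],[0,0,0]],
    [0,[0,0,-1.2],[0,0,0]],
    [0,[0,0,-1.5],[0,0,0]],
    [0,[0,0,-1.5],[0,0,0]]
  ]
}}

```text
time: 8.2
tool_pos: [0.5112, -0.2421, 0.1109]
ee_rot: [-3.141, -0.001, 1.57]
wrist_force: [0.6, -0.3, -2.0]
width: 0.0343
```

Request:
{"name": "play_rows", "arguments": {
  "rows": [
    [0,[0,0,-0.5],[0,0,0]],
    [0,[0,0,-1],[0,0,0]],
    [0,[0,0,-1.5],[0,0,0]],
    [0,[0,0,-1.7],[0,0,0]],
    [0,[0,0,-1.7],[0,0,0]]
  ]
}}

```text
time: 8.62
tool_pos: [0.5112, -0.242, 0.094]
ee_rot: [-3.141, -0.001, 1.57]
wrist_force: [0.7, -0.0, -2.0]
width: 0.0342
```

Request:
{"name": "play_rows", "arguments": {
  "rows": [
    [0,[0,0,-0.1],[0,0,0]],
    [0,[0,0,-0.2],[0,0,0]],
    [0,[0,0,-0.2],[0,0,0]]
  ]
}}

```text
time: 8.87
tool_pos: [0.5113, -0.2422, 0.0928]
ee_rot: [-3.141, -0.0, 1.57]
wrist_force: [0.2, 0.1, -1.4]
width: 0.0341
```

Request:
{"name": "play_rows", "arguments": {
  "rows": [
    [0,[0,0,-0.1],[0,0,0]],
    [0,[0,0,-0.15],[0,0,0]],
    [0,[0,0,-0.15],[0,0,0]]
  ]
}}

```text
time: 9.12
tool_pos: [0.5113, -0.2422, 0.0914]
ee_rot: [-3.141, -0.0, 1.57]
wrist_force: [0.3, -0.4, -1.1]
width: 0.0343
```

Request:
{"name": "play_rows", "arguments": {
  "rows": [
    [0,[0,0,-0.05],[0,0,0]],
    [0,[0,0,-0.1],[0,0,0]],
    [0,[0,0,-0.1],[0,0,0]]
  ]
}}

```text
time: 9.37
tool_pos: [0.5114, -0.2423, 0.091]
ee_rot: [3.141, 0.0, 1.57]
wrist_force: [-1.1, 0.4, 1.4]
width: 0.0342
```

Contact at TCP 0.091, as predicted. Press gently.

Request:
{"name": "play_rows", "arguments": {
  "rows": [
    [0,[0,0,-0.05],[0,0,0]],
    [0,[0,0,-0.1],[0,0,0]],
    [0,[0,0,-0.1],[0,0,0]]
  ]
}}

```text
time: 9.62
tool_pos: [0.5115, -0.2423, 0.0909]
ee_rot: [3.141, 0.001, 1.57]
wrist_force: [-2.8, 1.6, 5.4]
width: 0.0345
```

Request:
{"name": "play_rows", "arguments": {
  "rows": [
    [0,[0,0,-0.05],[0,0,0]],
    [0,[0,0,-0.1],[0,0,0]],
    [0,[0,0,-0.1],[0,0,0]]
  ]
}}

```text
time: 9.87
tool_pos: [0.5115, -0.2424, 0.0909]
ee_rot: [3.141, 0.001, 1.57]
wrist_force: [-4.2, 2.1, 9.0]
width: 0.0345
```

Request:
{"name": "play_rows", "arguments": {
  "rows": [
    [0,[0,0,0.15],[0,0,0]],
    [0,[0,0,0.3],[0,0,0]],
    [7,[0,0,0.3],[0,0,0]],
    [7,[0,0,0.3],[0,0,0]],
    [7,[0,0,0.3],[0,0,0]],
    [7,[0,0,0.3],[0,0,0]],
    [7,[0,0,0.3],[0,0,0]],
    [7,[0,0,0.3],[0,0,0]]
  ]
}}

```text
time: 10.53
tool_pos: [0.5114, -0.2423, 0.0913]
ee_rot: [3.142, -0.0, 1.57]
wrist_force: [-0.3, 0.6, 0.3]
width: 0.0689
```

Request:
{"name": "play_rows", "arguments": {
  "rows": [
    [7,[0,0,1],[0,0,0]],
    [7,[0,0,4],[0,0,0]],
    [7,[0,0,8],[0,0,0]],
    [7,[0,0,8],[0,0,0]],
    [7,[1,4,8],[0,0,0]],
    [7,[2,8,8],[0,0,0]],
    [7,[3,12,8],[0,0,0]],
    [7,[4,16,8],[0,0,0]]
  ]
}}

```text
time: 11.2
tool_pos: [0.5519, -0.081, 0.1727]
ee_rot: [3.139, 0.0, 1.569]
wrist_force: [1.0, -0.1, -0.3]
width: 0.0703
```

Request:
{"name": "play_rows", "arguments": {
  "rows": [
    [7,[1,4,0],[0,0,0]],
    [7,[2,8,0],[0,0,0]],
    [7,[3,12,0],[0,0,0]],
    [7,[4.1,16,-3],[0,0,0]],
    [7,[4.3,16.2,-7],[0,0,0]],
    [7,[4.3,16.2,-11],[0,0,0]],
    [7,[4.3,16.2,-13],[0,0,0]],
    [7,[4.3,16.2,-13],[0,0,0]]
  ]
}}

```text
time: 11.87
tool_pos: [0.5896, 0.0802, 0.0347]
ee_rot: [-3.129, 0.001, 1.571]
wrist_force: [-1.7, -0.5, -0.4]
width: 0.07
```

```bash
python3 - <<'E'
from h import *
o=get_obs();print(o["tool_pos"],o["time"],o["wrist_force"],o["width"])
T=snapshot("top");S=snapshot("side")
bt=np.array([318.9,260.3])-proj(T,[.4759,.0437,.022])[0]
print("washer top",atz(T,np.array([304.8,215.7])-bt,.005).round(4))
b=np.array([(519.5)/5-.5-90+290,(357.5-300)/5-.5+257])-proj(S,[.4759,.0437,.022])[0]; print("side bias at spacer",b)
print("washer side",atz(S,np.array([336.5,255.6])-b,.005).round(4))
print("bush top",atz(T,np.array([223.2,208.9])-bt,.006).round(4))
cv2.imwrite("pics/c4.png",np.hstack([crop(S,310,200,80,110,5),crop(T,410,204,60,110,5)]))
E
```

```text
[0.58956704 0.0801646  0.03467463] 11.8667 [-1.7313334  -0.45110197 -0.41118391] 0.07001200166325514
washer top [0.5951 0.0791 0.005 ]
side bias at spacer [0.8652703  0.59066874]
washer side [0.5941 0.0789 0.005 ]
bush top [0.618  0.2958 0.006 ]
```

View pics/c4.png

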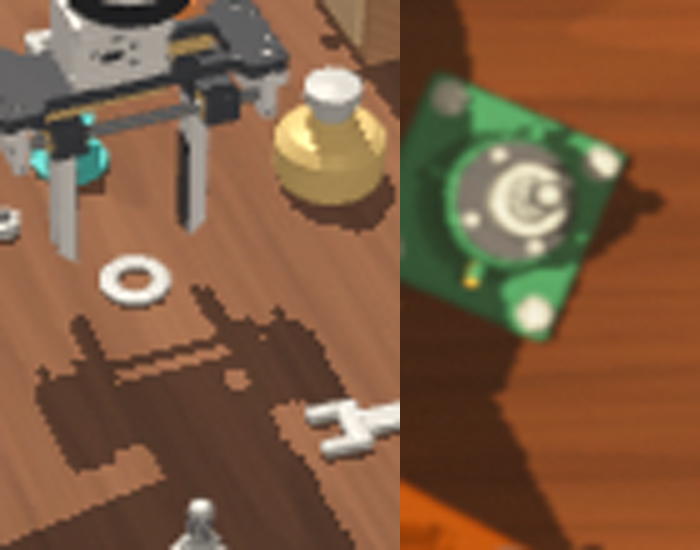

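Request:
{"name": "play_rows", "arguments": {
  "rows": [
    [7,[0,-0.05,-1],[0,0,0]],
    [7,[0,-0.05,-2],[0,0,0]],
    [7,[0,-0.05,-2.5],[0,0,0]],
    [7,[0,-0.05,-2.5],[0,0,0]],
    [7,[0,-0.05,-2.5],[0,0,0]]
  ]
}}

```text
time: 12.38
tool_pos: [0.5944, 0.079, 0.0165]
ee_rot: [3.142, -0.0, 1.569]
wrist_force: [0.2, 0.5, -0.0]
width: 0.0701
```

Request:
{"name": "play_rows", "arguments": {
  "rows": [
    [7,[0,0,-0.8],[0,0,0]],
    [7,[0,0,-1.45],[0,0,0]],
    [7,[0,0,-1.45],[0,0,0]],
    [7,[0,0,-1.45],[0,0,0]],
    [0,[0,0,-1.45],[0,0,0]],
    [0,[0,0,-1.45],[0,0,0]],
    [0,[0,0,-1.45],[0,0,0]],
    [0,[0,0,-1.45],[0,0,0]]
  ]
}}

```text
time: 13.05
tool_pos: [0.5945, 0.0793, 0.0021]
ee_rot: [3.141, -0.0, 1.57]
wrist_force: [0.4, -0.4, 0.2]
width: 0.0468
```

Request:
{"name": "play_rows", "arguments": {
  "rows": [
    [0,[0,0,0],[0,0,0]],
    [0,[0,0,0],[0,0,0]],
    [7,[0,0,0],[0,0,0]],
    [7,[0,0,0],[0,0,0]],
    [7,[0,0,0],[0,0,0]],
    [7,[0,0,0],[0,0,0]],
    [7,[0,0,0],[0,0,-0.12]],
    [7,[0,0,0],[0,0,-0.24]]
  ]
}}

```text
time: 13.72
tool_pos: [0.5943, 0.0792, 0.0019]
ee_rot: [-3.142, 0.0, 1.324]
wrist_force: [0.1, -0.0, -0.5]
width: 0.0702
```

Request:
{"name": "play_rows", "arguments": {
  "rows": [
    [7,[0,0,0],[0,0,-1.32]],
    [7,[0,0,0],[0,0,-1.32]],
    [7,[0,0,0],[0,0,-1.32]],
    [7,[0,0,0],[0,0,-1.32]],
    [7,[0,0,0],[0,0,-1.32]],
    [7,[0,0,0],[0,0,-1.32]],
    [7,[0,0,0],[0,0,-1.32]],
    [7,[0,0,0],[0,0,-1.32]]
  ]
}}

```text
time: 14.38
tool_pos: [0.5944, 0.0792, 0.0019]
ee_rot: [3.142, 0.0, 0.324]
wrist_force: [0.9, -0.4, -0.3]
width: 0.0698
```

Request:
{"name": "play_rows", "arguments": {
  "rows": [
    [7,[0,0,0],[0,0,-0.32]],
    [7,[0,0,0],[0,0,-0.32]],
    [7,[0,0,0],[0,0,-0.32]],
    [0,[0,0,0],[0,0,-0.32]],
    [0,[0,0,0],[0,0,-0.32]],
    [0,[0,0,0],[0,0,-0.32]],
    [0,[0,0,0],[0,0,-0.32]],
    [0,[0,0,0],[0,0,-0.32]]
  ]
}}

```text
time: 15.05
tool_pos: [0.5944, 0.0793, 0.0019]
ee_rot: [3.142, 0.0, 0.011]
wrist_force: [0.5, -0.3, -0.5]
width: 0.042
```

Request:
{"name": "play_rows", "arguments": {
  "rows": [
    [0,[0,0,0],[0,0,0]],
    [0,[0,0,0],[0,0,0]],
    [0,[0,0,0],[0,0,0]]
  ]
}}

```text
time: 15.3
tool_pos: [0.5944, 0.0792, 0.0019]
ee_rot: [3.142, 0.0, 0.01]
wrist_force: [-0.4, 0.3, -0.1]
width: 0.0419
```

Request:
{"name": "play_rows", "arguments": {
  "rows": [
    [0,[0,0,3],[0,0,0]],
    [0,[0,0,7],[0,0,0]],
    [0,[0,0,11],[0,0,0]],
    [0,[-0.5,-2,14.5],[0,0,0]],
    [0,[-1.3,-5,16.3],[0,0,0]],
    [0,[-2.2,-8.5,16.3],[0,0,0]],
    [0,[-3.1,-12,16.3],[0,0,0]],
    [0,[-4.1,-16,16.3],[0,0,0]]
  ]
}}

```text
time: 15.97
tool_pos: [0.5532, -0.0814, 0.1658]
ee_rot: [3.141, -0.002, 0.012]
wrist_force: [0.4, 0.0, -0.9]
width: 0.0418
```

Request:
{"name": "play_rows", "arguments": {
  "rows": [
    [0,[-1,-4,0],[0,0,0]],
    [0,[-2,-8,0],[0,0,0]],
    [0,[-3,-11.5,0],[0,0,0]],
    [0,[-3.8,-14.5,0],[0,0,0]],
    [0,[-4.2,-16.1,0],[0,0,0]],
    [0,[-4.2,-16.1,0],[0,0,0]],
    [0,[-4.2,-16.1,0],[0,0,0]],
    [0,[-4.2,-16.1,0],[0,0,0]]
  ]
}}

```text
time: 16.63
tool_pos: [0.5116, -0.2409, 0.1648]
ee_rot: [-3.141, -0.0, 0.01]
wrist_force: [-0.6, 0.6, -1.1]
width: 0.0417
```

Request:
{"name": "play_rows", "arguments": {
  "rows": [
    [0,[0,-0.1,-1],[0,0,0]],
    [0,[0,-0.1,-2],[0,0,0]],
    [0,[0,-0.1,-3],[0,0,0]],
    [0,[0,-0.1,-3.3],[0,0,0]],
    [0,[0,-0.1,-3.3],[0,0,0]],
    [0,[0,-0.1,-3.3],[0,0,0]]
  ]
}}

```text
time: 17.13
tool_pos: [0.5112, -0.2423, 0.1313]
ee_rot: [-3.141, 0.001, 0.01]
wrist_force: [0.1, 0.1, 0.2]
width: 0.042
```

Request:
{"name": "play_rows", "arguments": {
  "rows": [
    [0,[0,0,-0.3],[0,0,0]],
    [0,[0,0,-0.6],[0,0,0]],
    [0,[0,0,-0.9],[0,0,0]],
    [0,[0,0,-0.9],[0,0,0]]
  ]
}}

```text
time: 17.47
tool_pos: [0.5111, -0.2426, 0.1223]
ee_rot: [-3.141, 0.001, 0.01]
wrist_force: [-0.2, -0.3, -0.1]
width: 0.0422
```

Request:
{"name": "play_rows", "arguments": {
  "rows": [
    [0,[0,0.04,-0.3],[0,0,0]],
    [0,[0,0.04,-0.6],[0,0,0]],
    [0,[0,0.04,-0.8],[0,0,0]],
    [0,[0,0.04,-0.8],[0,0,0]]
  ]
}}

```text
time: 17.8
tool_pos: [0.511, -0.2422, 0.1142]
ee_rot: [-3.141, 0.001, 0.01]
wrist_force: [0.2, -0.4, 0.1]
width: 0.0419
```

Request:
{"name": "play_rows", "arguments": {
  "rows": [
    [0,[0,0,-0.1],[0,0,0]],
    [0,[0,0,-0.2],[0,0,0]],
    [0,[0,0,-0.3],[0,0,0]],
    [0,[0,0,-0.3],[0,0,0]]
  ]
}}

```text
time: 18.13
tool_pos: [0.5113, -0.2423, 0.1118]
ee_rot: [-3.142, 0.0, 0.01]
wrist_force: [-0.4, 0.2, -0.8]
width: 0.0422
```

Request:
{"name": "play_rows", "arguments": {
  "rows": [
    [0,[0,0,-0.05],[0,0,0]],
    [0,[0,0,-0.1],[0,0,0]],
    [0,[0,0,-0.15],[0,0,0]],
    [0,[0,0,-0.15],[0,0,0]]
  ]
}}

```text
time: 18.47
tool_pos: [0.5114, -0.2423, 0.1104]
ee_rot: [3.142, 0.0, 0.01]
wrist_force: [0.4, -0.1, -0.4]
width: 0.0419
```

Request:
{"name": "play_rows", "arguments": {
  "rows": [
    [0,[0,0,-0.05],[0,0,0]],
    [0,[0,0,-0.1],[0,0,0]],
    [0,[0,0,-0.15],[0,0,0]],
    [0,[0,0,-0.15],[0,0,0]]
  ]
}}

```text
time: 18.8
tool_pos: [0.5115, -0.2424, 0.1099]
ee_rot: [3.141, -0.001, 0.01]
wrist_force: [-1.5, 0.5, 3.5]
width: 0.0419
```

Request:
{"name": "play_rows", "arguments": {
  "rows": [
    [0,[0,0,-0.05],[0,0,0]],
    [0,[0,0,-0.1],[0,0,0]],
    [0,[0,0,-0.1],[0,0,0]]
  ]
}}

```text
time: 19.05
tool_pos: [0.5115, -0.2424, 0.1098]
ee_rot: [3.141, -0.001, 0.01]
wrist_force: [-3.3, 1.1, 7.0]
width: 0.0417
```

Request:
{"name": "play_rows", "arguments": {
  "rows": [
    [0,[0,0,-0.05],[0,0,0]],
    [0,[0,0,-0.08],[0,0,0]],
    [0,[0,0,-0.08],[0,0,0]]
  ]
}}

```text
time: 19.3
tool_pos: [0.5116, -0.2425, 0.1098]
ee_rot: [3.141, -0.001, 0.01]
wrist_force: [-4.0, 2.2, 10.7]
width: 0.0419
```

Request:
{"name": "play_rows", "arguments": {
  "rows": [
    [0,[0,0,0.1],[0,0,0]],
    [0,[0,0,0.28],[0,0,0]],
    [7,[0,0,0.28],[0,0,0]],
    [7,[0,0,0.28],[0,0,0]],
    [7,[0,0,0.28],[0,0,0]],
    [7,[0,0,0.28],[0,0,0]],
    [7,[0,0,0.28],[0,0,0]],
    [7,[0,0,0.28],[0,0,0]]
  ]
}}

```text
time: 19.97
tool_pos: [0.5113, -0.2423, 0.1097]
ee_rot: [-3.141, 0.0, 0.01]
wrist_force: [0.0, 1.0, -0.3]
width: 0.0698
```

Request:
{"name": "play_rows", "arguments": {
  "rows": [
    [7,[0,0,1],[0,0,0]],
    [7,[0,0,4],[0,0,0]],
    [7,[0,0,6],[0,0,0]],
    [7,[0,0,6],[0,0,0]],
    [7,[0.8,4,6],[0,0,0]],
    [7,[1.6,8,6],[0,0,0]],
    [7,[2.4,12,6],[0,0,0]],
    [7,[3.2,16,6],[0,0,0]]
  ]
}}

```text
time: 20.63
tool_pos: [0.5432, -0.0809, 0.1696]
ee_rot: [-3.141, 0.0, 0.009]
wrist_force: [0.7, 0.5, -0.4]
width: 0.07
```

Request:
{"name": "play_rows", "arguments": {
  "rows": [
    [7,[0.8,4,0],[0,0,0]],
    [7,[1.6,8,0],[0,0,0]],
    [7,[2.4,12,0],[0,0,0]],
    [7,[3.2,16,0],[0,0,0]],
    [7,[4,20,0],[0,0,0]],
    [7,[4.8,24,0],[0,0,0]],
    [7,[5.5,28,0],[0,0,0]],
    [7,[6.2,32,0],[0,0,0]]
  ]
}}

```text
time: 21.3
tool_pos: [0.6052, 0.2397, 0.1694]
ee_rot: [3.141, 0.001, 0.01]
wrist_force: [0.9, -0.8, -0.8]
width: 0.0704
```

```bash
python3 - <<'E'
from h import *
o=get_obs();print(o["tool_pos"],o["time"],o["wrist_force"],o["width"])
T=snapshot("top");S=snapshot("side")
bt=np.array([318.9,260.3])-proj(T,[.4759,.0437,.022])[0]
print("bush bore top",atz(T,np.array([221.9,208.2])-bt,.028).round(4),"flange",atz(T,np.array([223.2,208.9])-bt,.006).round(4))
cv2.imwrite("pics/c5.png",np.hstack([crop(S,292,180,60,60,6),crop(T,410,214,60,60,6)]))
E
```

```text
[0.6051575  0.23966026 0.16939806] 21.3 [ 0.91958478 -0.75912774 -0.79510694] 0.07038436089646569
bush bore top [0.6174 0.2943 0.028 ] flange [0.618  0.2958 0.006 ]
```

View pics/c5.png

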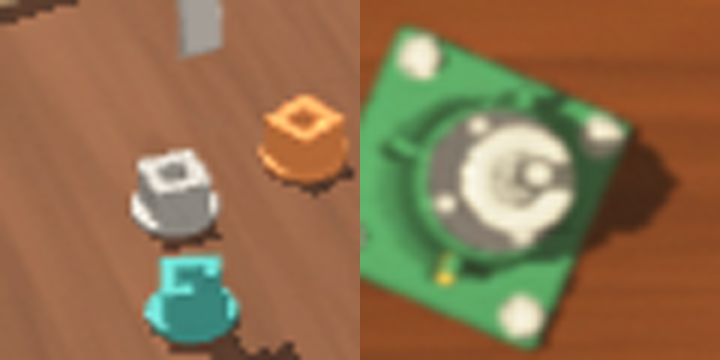

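```bash
python3 - <<'E'
from h import *
S=snapshot("side")
b=np.array([.87,.59])
c=[(139,157),(192,150),(212,185),(150,193)]
p=np.array([atz(S,np.array([(x+.5)/6-.5+292,(y+.5)/6-.5+180])-b,.028)[:2] for x,y in c])
print(p.round(4),p.mean(0).round(4))
for i in range(4):
    d=p[(i+1)%4]-p[i]; print(np.linalg.norm(d).round(4),np.arctan2(d[1],d[0]).round(3))
E
```

```text
[[0.6038 0.3173]
 [0.6339 0.3129]
 [0.6336 0.2782]
 [0.5989 0.2835]] [0.6175 0.298 ]
0.0304 -0.145
0.0347 -1.579
0.0351 2.99
0.0341 1.427
```

Request:
{"name": "play_rows", "arguments": {
  "rows": [
    [7,[0.8,3.5,0],[0,0,0]],
    [7,[1.23,5.7,-1],[0,0,0]],
    [7,[1.23,5.7,-5],[0,0,0]],
    [7,[1.23,5.7,-9],[0,0,0]],
    [7,[1.23,5.7,-12],[0,0,0]],
    [7,[1.23,5.7,-12],[0,0,0]],
    [7,[1.23,5.7,-12],[0,0,0]]
  ]
}}

```text
time: 22.03
tool_pos: [0.6162, 0.2926, 0.0475]
ee_rot: [3.139, 0.005, 0.008]
wrist_force: [1.1, 0.5, 0.5]
width: 0.0697
```

Request:
{"name": "play_rows", "arguments": {
  "rows": [
    [7,[0.1,0.1,-1.5],[0,0,0]],
    [7,[0.1,0.1,-3],[0,0,0]],
    [7,[0.1,0.1,-3],[0,0,0]],
    [7,[0.1,0.1,-3],[0,0,0]],
    [7,[0.1,0.1,-3],[0,0,0]]
  ]
}}

```text
time: 22.45
tool_pos: [0.6205, 0.2958, 0.0232]
ee_rot: [-3.14, -0.004, 0.009]
wrist_force: [-0.1, 0.4, 1.1]
width: 0.0701
```

Request:
{"name": "play_rows", "arguments": {
  "rows": [
    [7,[-0.2,0,-0.7],[0,0,0]],
    [7,[-0.2,0,-1.3],[0,0,0]],
    [7,[-0.2,0,-1.3],[0,0,0]],
    [7,[-0.2,0,-1.3],[0,0,0]]
  ]
}}

```text
time: 22.78
tool_pos: [0.6161, 0.2955, 0.0062]
ee_rot: [3.141, 0.001, 0.01]
wrist_force: [0.2, -0.5, -0.1]
width: 0.0702
```

Request:
{"name": "play_rows", "arguments": {
  "rows": [
    [7,[0.1,0,0.25],[0,0,0]],
    [7,[0.1,0,0.25],[0,0,0]],
    [7,[0.1,0,0.25],[0,0,0]]
  ]
}}

```text
time: 23.03
tool_pos: [0.6182, 0.2958, 0.0101]
ee_rot: [-3.141, -0.001, 0.01]
wrist_force: [-0.1, 0.2, -0.3]
width: 0.0699
```

Request:
{"name": "play_rows", "arguments": {
  "rows": [
    [0,[0,0,0],[0,0,0]],
    [0,[0,0,0],[0,0,0]],
    [0,[0,0,0],[0,0,0]],
    [0,[0,0,0],[0,0,0]],
    [0,[0,0,0],[0,0,0]],
    [0,[0,0,0],[0,0,0]],
    [0,[0,0,0],[0,0,0]],
    [0,[0,0,0],[0,0,0]]
  ]
}}

```text
time: 23.7
tool_pos: [0.6176, 0.2957, 0.0094]
ee_rot: [3.142, 0.0, 0.01]
wrist_force: [-0.2, 0.4, 0.6]
width: 0.0317
```

Request:
{"name": "play_rows", "arguments": {
  "rows": [
    [6.5,[0,0,0],[0,0,0]],
    [6.5,[0,0,0],[0,0,0]],
    [6.5,[0,0,0],[0,0,0]],
    [6.5,[0,0,0],[0,0,0]],
    [6.5,[0,0,0],[0,0,0.12]],
    [6.5,[0,0,0],[0,0,0.24]],
    [6.5,[0,0,0],[0,0,0.36]],
    [6.5,[0,0,0],[0,0,0.48]]
  ]
}}

```text
time: 24.37
tool_pos: [0.6177, 0.2956, 0.0095]
ee_rot: [3.141, -0.0, 0.496]
wrist_force: [-0.3, 0.0, -0.7]
width: 0.0649
```

Request:
{"name": "play_rows", "arguments": {
  "rows": [
    [6.5,[0,0,0],[0,0,1.09]],
    [6.5,[0,0,0],[0,0,1.09]],
    [6.5,[0,0,0],[0,0,1.09]],
    [6.5,[0,0,0],[0,0,1.09]],
    [6.5,[0,0,0],[0,0,1.09]],
    [6.5,[0,0,0],[0,0,1.09]],
    [6.5,[0,0,0],[0,0,1.09]],
    [6.5,[0,0,0],[0,0,1.09]]
  ]
}}

```text
time: 25.03
tool_pos: [0.6177, 0.2956, 0.0094]
ee_rot: [3.141, 0.0, 1.496]
wrist_force: [-1.2, -0.3, 0.4]
width: 0.0652
```

Request:
{"name": "play_rows", "arguments": {
  "rows": [
    [6.5,[0,0,0],[0,0,0.08]],
    [0,[0,0,0],[0,0,0.08]],
    [0,[0,0,0],[0,0,0.08]],
    [0,[0,0,0],[0,0,0.08]],
    [0,[0,0,0],[0,0,0.08]],
    [0,[0,0,0],[0,0,0.08]],
    [0,[0,0,0],[0,0,0.08]],
    [0,[0,0,0],[0,0,0.08]]
  ]
}}

```text
time: 25.7
tool_pos: [0.6179, 0.2956, 0.0095]
ee_rot: [3.141, 0.0, 1.569]
wrist_force: [-1.0, -0.0, -1.4]
width: 0.0316
```

Request:
{"name": "play_rows", "arguments": {
  "rows": [
    [0,[0,0,0],[0,0,0]],
    [0,[0,0,0],[0,0,0]],
    [0,[0,0,2],[0,0,0]],
    [0,[0,0,6],[0,0,0]],
    [0,[0,0,10],[0,0,0]],
    [0,[0,0,14],[0,0,0]],
    [0,[0,0,17],[0,0,0]],
    [0,[0,0,17],[0,0,0]]
  ]
}}

```text
time: 26.37
tool_pos: [0.6207, 0.297, 0.1892]
ee_rot: [3.127, -0.006, 1.57]
wrist_force: [1.5, -0.0, 0.1]
width: 0.0315
```

Request:
{"name": "play_rows", "arguments": {
  "rows": [
    [0,[-0.4,-2,0],[0,0,0]],
    [0,[-1.2,-6,0],[0,0,0]],
    [0,[-2,-10,0],[0,0,0]],
    [0,[-2.8,-14,0],[0,0,0]],
    [0,[-3.6,-18,0],[0,0,0]],
    [0,[-4.4,-22,0],[0,0,0]],
    [0,[-5.2,-26,0],[0,0,0]],
    [0,[-6,-30,0],[0,0,0]]
  ]
}}

```text
time: 27.03
tool_pos: [0.5558, -0.0058, 0.1771]
ee_rot: [-3.138, -0.001, 1.57]
wrist_force: [1.3, 1.1, -2.9]
width: 0.0319
```

Request:
{"name": "play_rows", "arguments": {
  "rows": [
    [0,[-0.8,-4,0],[0,0,0]],
    [0,[-1.6,-8,0],[0,0,0]],
    [0,[-2.4,-12,0],[0,0,0]],
    [0,[-3.2,-16,0],[0,0,0]],
    [0,[-4,-20,0],[0,0,0]],
    [0,[-4.5,-23,0],[0,0,0]],
    [0,[-4.66,-23.78,0],[0,0,0]],
    [0,[-4.66,-23.78,0],[0,0,0]]
  ]
}}

```text
time: 27.7
tool_pos: [0.5095, -0.2439, 0.1771]
ee_rot: [-3.138, -0.002, 1.566]
wrist_force: [-1.1, 0.2, -3.0]
width: 0.0321
```

Request:
{"name": "play_rows", "arguments": {
  "rows": [
    [0,[0,0,0],[0,0,0]],
    [0,[0,0,0],[0,0,0]],
    [0,[0,0,0],[0,0,0]]
  ]
}}

```text
time: 27.95
tool_pos: [0.5114, -0.2404, 0.1791]
ee_rot: [-3.141, -0.001, 1.572]
wrist_force: [0.2, -0.4, -2.2]
width: 0.0319
```

Request:
{"name": "play_rows", "arguments": {
  "rows": [
    [0,[0,-0.12,-0.5],[0,0,0]],
    [0,[0,-0.12,-1],[0,0,0]],
    [0,[0,-0.12,-1.4],[0,0,0]],
    [0,[0,-0.12,-1.4],[0,0,0]],
    [0,[0,-0.12,-1.4],[0,0,0]]
  ]
}}

```text
time: 28.37
tool_pos: [0.5108, -0.2429, 0.1647]
ee_rot: [-3.141, -0.001, 1.57]
wrist_force: [-0.4, -0.2, -2.1]
width: 0.0319
```

Request:
{"name": "play_rows", "arguments": {
  "rows": [
    [0,[0.04,0.06,-0.6],[0,0,0]],
    [0,[0.04,0.06,-1.2],[0,0,0]],
    [0,[0.04,0.06,-1.6],[0,0,0]],
    [0,[0.04,0.06,-1.6],[0,0,0]]
  ]
}}

```text
time: 28.7
tool_pos: [0.5107, -0.2424, 0.1477]
ee_rot: [-3.139, -0.001, 1.57]
wrist_force: [-0.6, 0.4, -3.0]
width: 0.0316
```

Request:
{"name": "play_rows", "arguments": {
  "rows": [
    [0,[0,0,-0.3],[0,0,0]],
    [0,[0,0,-0.6],[0,0,0]],
    [0,[0,0,-0.9],[0,0,0]],
    [0,[0,0,-0.9],[0,0,0]],
    [0,[0,0,-0.9],[0,0,0]]
  ]
}}

```text
time: 29.12
tool_pos: [0.5114, -0.2427, 0.1402]
ee_rot: [-3.141, -0.0, 1.57]
wrist_force: [0.4, -0.3, -3.1]
width: 0.0319
```

Bushing is around the stud. Down to the square's top.

Request:
{"name": "play_rows", "arguments": {
  "rows": [
    [0,[0,0.04,-0.2],[0,0,0]],
    [0,[0,0.04,-0.4],[0,0,0]],
    [0,[0,0.04,-0.4],[0,0,0]]
  ]
}}

```text
time: 29.37
tool_pos: [0.5113, -0.2422, 0.136]
ee_rot: [-3.141, -0.0, 1.57]
wrist_force: [0.1, 0.8, -2.9]
width: 0.032
```

Request:
{"name": "play_rows", "arguments": {
  "rows": [
    [0,[0,0,-0.1],[0,0,0]],
    [0,[0,0,-0.2],[0,0,0]],
    [0,[0,0,-0.2],[0,0,0]]
  ]
}}

```text
time: 29.62
tool_pos: [0.5116, -0.2424, 0.1353]
ee_rot: [3.141, 0.0, 1.57]
wrist_force: [-1.3, 0.4, 1.4]
width: 0.0316
```

Request:
{"name": "play_rows", "arguments": {
  "rows": [
    [0,[0,0,-0.05],[0,0,0]],
    [0,[0,0,-0.1],[0,0,0]],
    [0,[0,0,-0.1],[0,0,-0.04]],
    [0,[0,0,-0.1],[0,0,-0.08]],
    [0,[0,0,-0.1],[0,0,-0.12]],
    [0,[0,0,-0.1],[0,0,-0.16]],
    [0,[0,0,-0.1],[0,0,-0.2]],
    [0,[0,0,-0.1],[0,0,-0.24]]
  ]
}}

```text
time: 30.28
tool_pos: [0.5124, -0.2428, 0.1351]
ee_rot: [3.138, 0.001, 1.328]
wrist_force: [-1.2, 0.7, 4.6]
width: 0.0319
```

Request:
{"name": "play_rows", "arguments": {
  "rows": [
    [0,[0,0,0],[0,0,-0.04]],
    [0,[0,0,0],[0,0,-0.08]],
    [0,[0,0,0],[0,0,-0.12]],
    [0,[0,0,0],[0,0,-0.16]],
    [0,[0,0,0],[0,0,-0.2]],
    [0,[0,0,0],[0,0,-0.24]]
  ]
}}

```text
time: 30.78
tool_pos: [0.5122, -0.243, 0.1349]
ee_rot: [3.138, 0.001, 1.088]
wrist_force: [-0.7, 0.1, 4.0]
width: 0.0316
```

Request:
{"name": "play_rows", "arguments": {
  "rows": [
    [0,[-0.08,0.06,0],[0,0,-0.03]],
    [0,[-0.08,0.06,0],[0,0,-0.06]],
    [0,[-0.08,0.06,0],[0,0,-0.09]],
    [0,[-0.08,0.06,0],[0,0,-0.12]],
    [0,[-0.08,0.06,0],[0,0,-0.15]],
    [0,[-0.08,0.06,0],[0,0,-0.18]]
  ]
}}

```text
time: 31.28
tool_pos: [0.5118, -0.2421, 0.1347]
ee_rot: [3.138, -0.001, 0.908]
wrist_force: [0.4, 0.7, 3.0]
width: 0.0314
```

Request:
{"name": "play_rows", "arguments": {
  "rows": [
    [0,[0,0,0],[0,0,-0.04]],
    [0,[0,0,0],[0,0,-0.08]],
    [0,[0,0,0],[0,0,-0.12]],
    [0,[0,0,0],[0,0,-0.16]],
    [0,[0,0,0],[0,0,-0.2]],
    [0,[0,0,0],[0,0,-0.24]]
  ]
}}

```text
time: 31.78
tool_pos: [0.5116, -0.2422, 0.1334]
ee_rot: [3.139, -0.001, 0.668]
wrist_force: [1.9, -0.7, -1.2]
width: 0.0315
```

Request:
{"name": "play_rows", "arguments": {
  "rows": [
    [0,[0,0,-0.1],[0,0,0]],
    [0,[0,0,-0.2],[0,0,0]],
    [0,[0,0,-0.2],[0,0,0]]
  ]
}}

```text
time: 32.03
tool_pos: [0.5116, -0.2423, 0.1314]
ee_rot: [3.139, -0.001, 0.671]
wrist_force: [2.7, -2.1, -2.8]
width: 0.0317
```

```bash
python3 -c "
from h import *
o=get_obs();print({k:np.round(o[k],4).tolist() for k in('tool_pos','ee_rot','wrist_force','wrist_torque','joint_positions')})"
```

```text
{'tool_pos': [0.5116, -0.2423, 0.1314], 'ee_rot': [3.1393, -0.0009, 0.6705], 'wrist_force': [2.743, -2.0767, -2.7784], 'wrist_torque': [-0.3659, -0.7411, 0.009], 'joint_positions': [-0.5425, 0.1466, 1.4525, 0.0001, 1.5401, 0.3578]}
```

Request:
{"name": "play_rows", "arguments": {
  "rows": [
    [0,[0.05,-0.04,-0.2],[0,0,0]],
    [0,[0.05,-0.04,-0.4],[0,0,0]],
    [0,[0.05,-0.04,-0.6],[0,0,0]],
    [0,[0.05,-0.04,-0.6],[0,0,0]]
  ]
}}

```text
time: 32.37
tool_pos: [0.5117, -0.2423, 0.1252]
ee_rot: [3.141, -0.001, 0.67]
wrist_force: [3.4, -1.9, -2.6]
width: 0.0318
```

Request:
{"name": "play_rows", "arguments": {
  "rows": [
    [0,[0,0,-0.1],[0,0,0]],
    [0,[0,0,-0.2],[0,0,0]],
    [0,[0,0,-0.2],[0,0,0]]
  ]
}}

```text
time: 32.62
tool_pos: [0.5117, -0.2424, 0.1237]
ee_rot: [3.14, -0.001, 0.67]
wrist_force: [4.8, -1.3, -0.6]
width: 0.0315
```

Request:
{"name": "play_rows", "arguments": {
  "rows": [
    [0,[0.08,-0.03,0],[0,0,0]],
    [0,[0.08,-0.03,-0.05],[0,0,0]],
    [0,[0.08,-0.03,-0.1],[0,0,0]],
    [0,[0.08,-0.03,-0.1],[0,0,0]]
  ]
}}

```text
time: 32.95
tool_pos: [0.5118, -0.2424, 0.1224]
ee_rot: [-3.141, 0.0, 0.67]
wrist_force: [1.8, -0.5, 0.5]
width: 0.0321
```

Request:
{"name": "play_rows", "arguments": {
  "rows": [
    [0,[0,0,-0.05],[0,0,0]],
    [0,[0,0,-0.1],[0,0,0]],
    [0,[0,0,-0.1],[0,0,0]]
  ]
}}

```text
time: 33.2
tool_pos: [0.5118, -0.2424, 0.1224]
ee_rot: [3.141, 0.0, 0.67]
wrist_force: [-0.6, 0.5, 5.5]
width: 0.0317
```

Request:
{"name": "play_rows", "arguments": {
  "rows": [
    [0,[0,0,-0.05],[0,0,0]],
    [0,[0,0,-0.06],[0,0,0]],
    [0,[0,0,-0.06],[0,0,0]]
  ]
}}

```text
time: 33.45
tool_pos: [0.5118, -0.2424, 0.1224]
ee_rot: [3.141, -0.0, 0.67]
wrist_force: [-0.2, 1.4, 7.4]
width: 0.0318
```

Request:
{"name": "play_rows", "arguments": {
  "rows": [
    [0,[0,0,0.1],[0,0,0]],
    [0,[0,0,0.22],[0,0,0]],
    [6,[0,0,0.22],[0,0,0]],
    [6,[0,0,0.22],[0,0,0]],
    [6,[0,0,0.22],[0,0,0]],
    [6,[0,0,0.22],[0,0,0]],
    [6,[0,0,0.22],[0,0,0]],
    [6,[0,0,0.22],[0,0,0]]
  ]
}}

```text
time: 34.12
tool_pos: [0.5118, -0.2424, 0.1229]
ee_rot: [-3.141, 0.0, 0.67]
wrist_force: [-0.3, -0.1, 0.2]
width: 0.06
```

Released; rise clear and look.

Request:
{"name": "play_rows", "arguments": {
  "rows": [
    [6,[0,0,1],[0,0,0]],
    [6,[0,0,4],[0,0,0]],
    [6,[0,0,8],[0,0,0]],
    [6,[0,0,8],[0,0,0]],
    [6,[-1,4,8],[0,0,0]],
    [6,[-2,8,8],[0,0,0]],
    [6,[-3,12,8],[0,0,0]],
    [6,[-4,16,8],[0,0,0]]
  ]
}}

```text
time: 34.78
tool_pos: [0.4716, -0.0812, 0.2041]
ee_rot: [3.14, -0.001, 0.669]
wrist_force: [0.6, 0.7, 0.1]
width: 0.0598
```

Request:
{"name": "play_rows", "arguments": {
  "rows": [
    [6,[-1,4,0],[0,0,0]],
    [6,[-1,4,0],[0,0,0]],
    [6,[-1,4,0],[0,0,0]],
    [6,[-1,4,0],[0,0,0]]
  ]
}}

```text
time: 35.12
tool_pos: [0.4624, -0.0429, 0.2039]
ee_rot: [3.14, -0.001, 0.67]
wrist_force: [-0.4, -1.0, -0.0]
width: 0.0599
```

```bash
python3 - <<'E'
from h import *
o=get_obs();print(o["tool_pos"],o["time"],o["wrist_force"],o["width"])
T=snapshot("top");S=snapshot("side")
b=np.array([1.1,1.5])
ax=[.5113,-.2423]
for z in (.086,.113,.119,.141,.150): print(z,(proj(S,ax+[z])[0]+b-[315,280]+.5)*6-.5)
cv2.imwrite("pics/c6.png",np.hstack([crop(S,315,280,66,84,6),crop(T,405,204,66,84,6)]))
E
```

```text
[ 0.46239439 -0.04288966  0.20387331] 35.1167 [-0.35886679 -1.00971636 -0.01694976] 0.05986966013444948
0.086 [210.37018423 236.19564174]
0.113 [211.03680805 193.1939164 ]
0.119 [211.18719871 183.49270597]
0.141 [211.74581681 147.4580769 ]
0.15 [211.97765322 132.50306716]
```

View pics/c6.png

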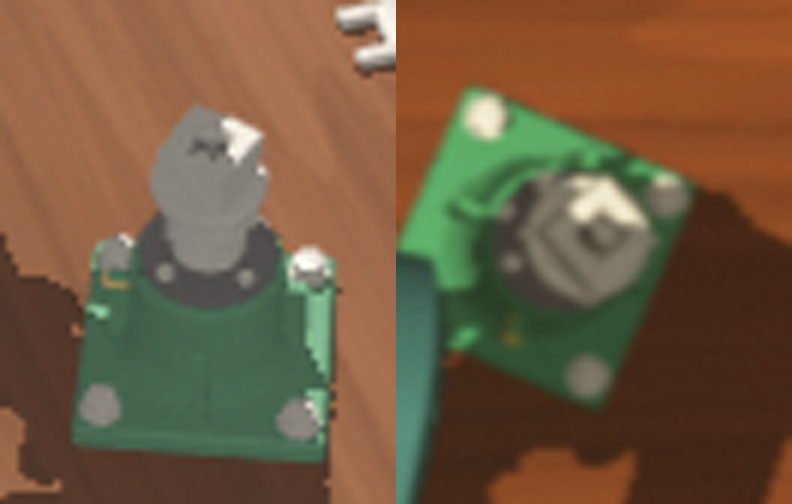

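```bash
python3 -c "
from h import *
print(get_obs()['wrist_force'],close_job())"
```

```text
the job is handed in; nothing more can be done
[0.15555389 0.30873331 0.05984212] None
```

The stack is rebuilt: spacer, then washer, then bushing with its flange down. Each was pressed home before I fetched the next. I handed the job in at about 35 s, with the gripper open and clear of everything.

| Part | Tool height measured at home | Expected | Net press |
|---|---|---|---|
| Spacer | 0.0909 m | 0.091 m | about 10 N |
| Washer | 0.1098 m | 0.110 m | about 11 N |
| Bushing | 0.1224 m | 0.1225 m | about 10 N |

- **Finding the square:** I turned the bushing under about 7 N. It dropped in between a half and just over a quarter radian short of a quarter turn, then slid down with little resistance. I saw up to about 5 N of sideways force, which I eased off on the way down.
- **Forces:** the highest wrist force I read was about 12 N. Readings came only at the end of each move call, so brief peaks between them were not measured.
- **Last check:** the final side picture shows the bushing upright, with the hub top where a home bushing should be: the same row, and about 0.6 pixel off (about 1.5 mm) sideways. No bystander came near the arm's path, but I did not measure their positions again at the end.
- **Disagreements:** the two cameras differed by up to 8 mm in y at first. I corrected both against the gripped spacer before placing anything. My two rough estimates of the hub's angle also differed, by about 0.2 rad, so I let the gripper square the hub up as it closed.

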